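Find the mill with the tired spring

ROBOT

A 7-joint arm with a two-finger parallel gripper is mounted at the origin on the work surface. World frame = base frame: x ahead of the robot, y to its left, z up, the work surface at z = 0. Lengths are in m, angles in rad, forces in N, time in s.
With the tool pointing down it reaches from about 0.425 to 0.925 m from the base axis. Payload 6.8 kg.
Tool frame: the origin (TCP) lies on the centre line of the jaws, within the pads' length; the fingertips stand 8 mm ahead of it and the grasp point (between the pads) lies 11 mm behind it (bot.tips_ahead is the distance from the TCP to the fingertips, in m); z points along the fingers, y is the line along which they close (so a half turn about z gives the same grasp; the last joint's range is limited). The gripper opens to 85 mm and grips with 20 to 120 N. Pads are 22 mm wide; open, the fingers measure 114 mm over their backs; the gripper's body (76 mm by 85 mm) begins 54 mm behind the grasp point. The pads swing forward as they close: fully open they stand 13 mm farther back than shut.
Start: joints at [1.186, 0.477, 0.022, 1.555, -0.011, 1.109, -0.083], TCP at [0.184, -0.649, 0.216] pointing down, gripper open.
Joint ranges: [-2.96, 2.96], [-0.34, 2.1], [-1.41, 1.46], [0.24, 2.44], [-1.37, 4.51], [0.17, 1.92], [-2.96, 2.96]. Speed limits (rad/s): [2.39, 2.39, 3.14, 3.14, 3.14, 3.14, 3.14].

INTERFACE

Orientations are given as a unit quaternion [w, x, y, z].
In Python, from station import bot gives the robot as it stands.
- The arm moves only by the tool send_rows, never from a script. Its argument "deltas" is text: rows parted by semicolons, each of 4 numbers parted by spaces: the shift along the tool's x, y, z in m, then the turn about the tool's z in degrees. In form: x y z spin; .... A call has 1 to 5 rows; each row is the pose to reach, as a shift and turn from the pose commanded when the call began, along the tool's axes at that moment; what a row does not reach only later rows make up. A row lasts 1/10 s, in which the tool goes at most 50 mm and 8.59 degrees, less where a joint would pass 70% of its speed; a pose out of reach is approached as far as the arm can. A call with a gripper value outside its range is refused whole. "claw" is the opening, from 0 (shut) to 1 (fully open), set as the call begins (left out, the last holds). The fingers move at their own pace and stop on an object; "force" is the grip in N (left out, the last holds). Time passes only in rows, so rows that repeat a pose let the fingers close. It gives the time, the measured TCP pose, the force, the opening and the grip force at its end, in the units of the state.
- bot.get_obs(): the state, without advancing time (a new reading comes with each control period).
- bot.read_camera(name): name is "scene" or "top" or "wrist"; returns a dict with "img" (400x640x3 uint8, red, green, blue), "depth" (400x640 float32, m along the optical axis (not along the pixel's ray), 0 where there is no reading), "fx", "fy", "cx", "cy" (pixels), "camera_from_world" (4x4, takes a point from world to camera coordinates). Camera axes: x right, y up, looking along -z (the intrinsics and any distortion apply to the point x, -y, -z); pixel columns grow to the right and rows downward; lengths in m; the calibration is good to about 2 mm. A picture is of the moment at which its call begins.
- bot.hand_in(): hands the job in; it is judged then, once.
Trained networks look in a picture, given as the dict that the camera call returned (one of the last four; its "shot" number tells which), for a name from the list of things; names that differ only in an ending like _2 or _b are one class to them, and where a whole thing is asked for, a point or a joint stands for the part that bears it (a point fixed in the world has none). Each returns a list of dicts, best first, with "confidence" (0 to 1); they miss things now and then, are a little off and sometimes report something else, mostly with a low value. They report only what shows in the picture. A call takes as long as a camera call.
- bot.masks_of(picture, query): "mask" (400x640 bool, what is visible of it).
- bot.landmark_of(picture, query): "xyz" ([x, y, z] in m, in world coordinates, good to about 4 mm: a listed point, or the origin of a listed thing).
The state is a dict: "t": time; "q": joint angles; "joint_vel": joint speeds; "joint_torque": joint torques, N m; "eef_pos": TCP position; "tool_rot": TCP orientation; "contact_force": force on the tool from outside, world axes, zero at the start; "torque": the same for the moment, N m; "gripper_width": opening from 0.0 (shut) to 1.0 (fully open); "grasp_force": force on a finger pad.
Only numpy, scipy, OpenCV 4.12 (cv2) and the standard library are available. Lean on these libraries where they do the work, as an engineer would, in place of code of your own. Each camera call takes 0.05 s, during which the arm holds its last target. There are 200 camera calls.

TASK

One of the three thumb-press pepper mills on the wooden board has a tired spring. Working from the robot's left to its right, press the top of every mill straight in by about 5 mm, hold it there a moment and feel the resistance, never pushing a top to its stop. Then stand the one that gives clearly more easily upright in the square baking tin, setting it down gently, and leave the other two mills and everything else where they are.

Things in the scene. Friction and masses are not known exactly. Their poses are not given: they have to be found in the camera images.
- board: fixed wooden board, 150 x 290 x 18 mm; origin: centre of its underside; x across, y along its length (to the robot's left; yaw within 0.3). On it stand three look-alike steel mills (about 240 g) in a row along y, 95 mm apart. Any may be the tired one; their poses are not given. The rules name the tired one mill_p (press-top mill_p_top), the good ones mill_q, mill_r
- seat_1 (a point): leftmost (+y, robot's left) mill's place: a point on the board's top face; at the start a mill stands upright with its axis within 4 mm of it. Each mill: rigid steel body 43 mm across, 50 mm high; on it a black collar 28 mm across that does not give, and over a gap a steel press-top disc 33 mm across, 9 mm thick
- seat_2 (a point): middle mill's place: a point on the board's top face; at the start a mill stands upright with its axis within 4 mm of it. Collar settings differ: the upper face of an untouched press-top lies anywhere from 70 to 80 mm above the board; only touch tells it well
- seat_3 (a point): rightmost (-y, robot's right) mill's place: a point on the board's top face; at the start a mill stands upright with its axis within 4 mm of it. A top springs back when released; travel 10 mm to a hard stop. It starts to move at about 1 N; pressed 5 mm, a good mill resists with about 11 N, the tired one with about 4 N
- tin: fixed square steel baking tin, open on top, 160 x 160 mm outside, 35 mm high, walls and floor 3 mm; origin at the centre of its underside, axes along its sides; to the robot's right of the board. Beyond board and tin, more than 0.78 m from the base, stand bystanders whose poses are not given: the pot (white ceramic stew pot), the bowls (two stacked steel ones), the cup (green measuring cup)
- mortar: beech mortar with its pestle, 112 mm across, 130 mm high, bystander; origin at the centre of its underside
- jar: small glass spice jar, 38 mm across, 50 mm high, bystander standing on the board on the -x side of the row, between the leftmost and the middle mill; origin at the centre of its underside

How it is judged:
By the outcome, as a careful person would: the job done as asked, in the order asked, and still so for the second after the job is handed in, with the robot touching nothing.
It also fails if it takes over 66 s, if anything falls off the work surface, if the arm or the gripper's body presses on something with over 40 N, if the wrist force passes 120 N, or if a joint passes its speed limit or range.

## Working session

There is one attempt and no reset: what is moved stays moved. The work goes in short steps, Python scripts to look and compute and a tool call to move; the robot and the scene stay as the last step left them, time stands still between calls to the robot, and variables do not carry over. Pictures are saved under pics/ and viewed, at most 10 in all, crops included, and the job is handed in when it is done.

Besides the shell and the picture viewer there is one more tool, called after ">>>" as name(argument=value, ...), one argument or row to a line, values as JSON. send_rows: Moves the arm, as the interface text tells. Its arguments: {"type":"object","properties":{"deltas":{"type":"string"},"claw":{"type":"number"},"force":{"type":"number"}},"required":["deltas"]}

```bash
mkdir -p pics
cat > h.py <<'E'
from station import bot
import numpy as np, cv2
def save(p,n): cv2.imwrite('pics/'+n,p['img'][:,:,::-1])
def pts(p,mask=None):
    d=p['depth']; v,u=np.nonzero((d>0)&(mask if mask is not None else d>0))
    z=d[v,u]; c=np.stack([(u-p['cx'])/p['fx']*z,-(v-p['cy'])/p['fy']*z,-z,np.ones_like(z)])
    return (np.linalg.inv(p['camera_from_world'])@c)[:3].T
E
python3 - <<'E'
from h import *
o=bot.get_obs(); print({k:np.round(o[k],3) for k in ('t','eef_pos','tool_rot','contact_force','gripper_width')})
for n in ('top','scene'):
    p=bot.read_camera(n); save(p,n+'1.png')
    print(n)
    for q in ('board','seat_1','seat_2','seat_3','mill_p','mill_p_top','tin','mortar','jar','pot'):
        for r in bot.landmark_of(p,q)[:4]: print(q,np.round(r['xyz'],4),round(r['confidence'],2))
    for q in ('mill_p','mill_p_top','jar'):
        for r in bot.masks_of(p,q)[:4]:
            P=pts(p,r['mask']); 
            if len(P)>5: 
                t=P[P[:,2]>np.percentile(P[:,2],95)-.006]
                print('mask',q,round(r['confidence'],2),len(P),'top z',np.percentile(P[:,2],[50,95]).round(4),'mid',((t.min(0)+t.max(0))/2).round(4),'mean',t.mean(0).round(4))
E
```

```text
{'t': np.float64(0.0), 'eef_pos': array([ 0.184, -0.649,  0.215]), 'tool_rot': array([-0.001,  0.99 ,  0.138, -0.   ]), 'contact_force': array([ 0.817, -0.727, -0.198]), 'gripper_width': np.float64(0.996)}
top
board [0.4903 0.1538 0.0025] 0.84
board [ 0.4725 -0.3156  0.0014] 0.27
seat_1 [0.507  0.1469 0.0155] 0.98
seat_1 [0.4944 0.0557 0.0178] 0.87
seat_1 [0.5183 0.2409 0.0187] 0.59
seat_2 [0.507  0.1469 0.0155] 0.98
seat_2 [0.4944 0.0557 0.0178] 0.87
seat_2 [0.5183 0.2409 0.0187] 0.59
seat_3 [0.507  0.1469 0.0155] 0.98
seat_3 [0.4944 0.0557 0.0178] 0.87
seat_3 [0.5183 0.2409 0.0187] 0.59Traceback (most recent call last):
  File "<stdin>", line 7, in <module>
ValueError: it knows: board, jar, mortar, seat, tin
```

Run:
```python
from h import *
for n in ('top','scene'):
    p=bot.read_camera(n); save(p,n+'1.png')
    print(n,np.linalg.inv(p['camera_from_world'])[:3,3].round(2))
    for q in ('seat_1','tin','mortar','jar'):
        for r in bot.landmark_of(p,q)[:4]: print(q,np.round(r['xyz'],4),round(r['confidence'],2))
    for q in ('seat_1','jar','tin','board','mortar'):
        for r in bot.masks_of(p,q)[:4]:
            P=pts(p,r['mask']); 
            if len(P)>5: 
                t=P[P[:,2]>np.percentile(P[:,2],95)-.006]
                print('mask',q,round(r['confidence'],2),len(P),'top z',np.percentile(P[:,2],[50,95]).round(4),'mid',((t.min(0)+t.max(0))/2).round(4),'mean',t.mean(0).round(4),'ext',np.ptp(t,axis=0).round(3), cv2.minAreaRect(t[:,:2].astype('f4')*1000))
    P=pts(p)
    s=P[(P[:,2]>.075)&(P[:,2]<.115)&(P[:,0]>.42)&(P[:,0]<.58)&(P[:,1]>0)&(P[:,1]<.32)]
    for a in ((0,.1),(.1,.195),(.195,.3)):
        b=s[(s[:,1]>a[0])&(s[:,1]<a[1])]
        if len(b): print(a,len(b),b.mean(0).round(4),((b.min(0)+b.max(0))/2).round(4),np.ptp(b,axis=0).round(3),np.percentile(b[:,2],[10,50,90]).round(4))
```

```text
top [0.28 0.06 1.27]
seat_1 [0.5121 0.1456 0.0169] 0.97
seat_1 [0.521  0.2373 0.0219] 0.68
seat_1 [0.4966 0.0524 0.0171] 0.65
tin [ 0.4717 -0.3163 -0.0036] 0.77
mortar [0.4852 0.4199 0.0006] 0.65
jar [0.444  0.2109 0.0192] 0.66
jar [0.4953 0.0546 0.0193] 0.45
mask seat_1 0.97 5741 top z [0.0166 0.021 ] mid [0.4874 0.1494 0.0513] mean [0.4826 0.1445 0.0182] ext [0.181 0.298 0.073] ((487.52276611328125, 148.82508850097656), (288.1471252441406, 149.3373565673828), 83.24967956542969)
mask jar 0.66 170 top z [0.0662 0.0704] mid [0.4452 0.2072 0.0683] mean [0.4453 0.2078 0.0675] ext [0.031 0.032 0.008] ((445.34130859375, 208.39239501953125), (32.782814025878906, 28.503759384155273), 44.41170883178711)
mask tin 0.95 4400 top z [0.0025 0.0327] mid [ 0.468  -0.3146  0.0327] mean [ 0.4714 -0.3175  0.0327] ext [0.191 0.191 0.012] ((469.0394592285156, -315.94293212890625), (160.0895538330078, 162.91973876953125), 14.17012882232666)
mask board 0.9 5636 top z [0.0166 0.0208] mid [0.486  0.1495 0.0538] mean [0.4832 0.1445 0.0177] ext [0.178 0.299 0.078] ((487.5708312988281, 149.2310791015625), (288
[... 1442 characters left out ...]
6  0.0336] mean [ 0.4774 -0.3203  0.0328] ext [0.194 0.191 0.011] ((471.330810546875, -317.99462890625), (169.45681762695312, 159.86123657226562), 14.132662773132324)
mask board 0.96 3175 top z [0.018  0.0214] mid [0.4921 0.1462 0.0201] mean [0.5073 0.1395 0.0185] ext [0.179 0.3   0.009] ((491.2345886230469, 146.72848510742188), (288.149658203125, 152.01611328125), 83.21067810058594)
(0, 0.1) 152 [0.501  0.0525 0.092 ] [0.4973 0.0528 0.0876] [0.033 0.031 0.025] [0.0774 0.096  0.0986]
(0.1, 0.195) 153 [0.5125 0.1459 0.0921] [0.5099 0.1463 0.0892] [0.035 0.032 0.028] [0.0777 0.0962 0.0989]
(0.195, 0.3) 117 [0.5247 0.2393 0.0899] [0.5232 0.2397 0.0873] [0.034 0.032 0.014] [0.0867 0.0904 0.0927]
```

View pics/top1.png

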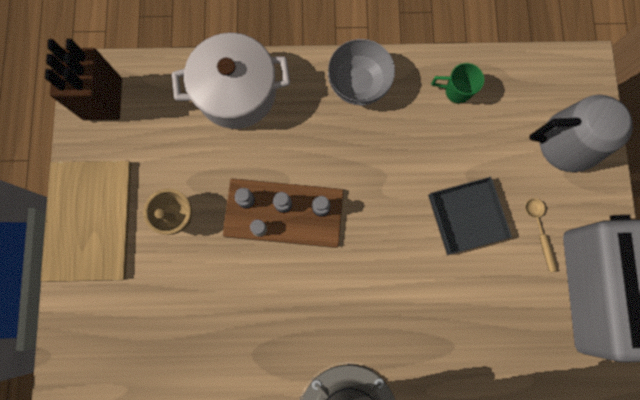

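View pics/scene1.png

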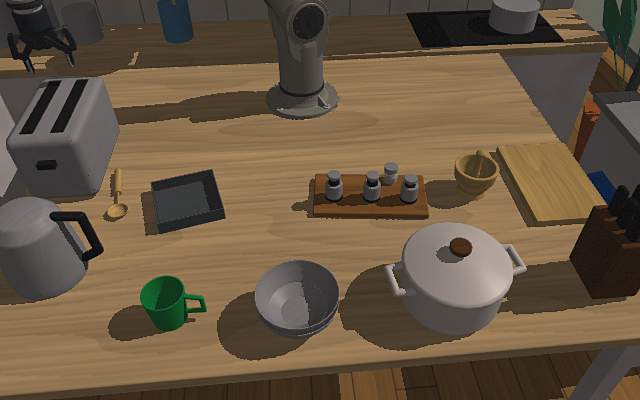

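Top picture: mills at about (245,198), (282,202) and (321,206), jar at (258,228), tin at (470,216). The scene view agrees. The network's jar false hits land on mills, so I'm ignoring those. Next I check the travel path before moving.

Run:
```python
from h import *
print(bot.tips_ahead)
P=np.vstack([pts(bot.read_camera(n)) for n in ('top','scene')])
for x in np.arange(0,.75,.1):
    print(round(x,1),[round(float(np.percentile(c[:,2],99)),2) if len(c:=P[(abs(P[:,0]-x)<.05)&(abs(P[:,1]-y)<.05)])>3 else None for y in np.arange(-.9,.6,.1)])
for i in range(3): print(bot.get_obs()['contact_force'].round(2))
```

```text
0.008
0.0 [None, None, 0.0, 0.01, 0.01, 0.01, 0.01, 0.0, 0.34, 0.35, 0.34, 0.01, 0.01, 0.01, 0.01]
0.1 [None, None, 0.19, 0.19, 0.18, 0.01, 0.0, 0.0, 0.34, 0.35, 0.28, 0.0, 0.01, 0.01, 0.0]
0.2 [None, None, 0.44, 0.43, 0.19, 0.01, 0.0, 0.0, 0.0, 0.0, 0.01, 0.0, 0.01, 0.01, 0.01]
0.3 [None, None, 0.2, 0.2, 0.19, 0.0, 0.0, 0.0, 0.0, 0.0, 0.0, 0.0, 0.0, 0.01, 0.02]
0.4 [None, None, 0.2, 0.2, 0.19, 0.04, 0.04, 0.03, 0.0, 0.02, 0.02, 0.07, 0.02, 0.09, 0.08]
0.5 [None, None, 0.0, 0.0, 0.02, 0.04, 0.03, 0.04, 0.0, 0.1, 0.1, 0.1, 0.09, 0.12, 0.09]
0.6 [-0.75, -0.67, 0.17, 0.19, 0.17, 0.03, 0.03, 0.0, 0.0, 0.01, 0.02, 0.02, 0.02, 0.0, 0.02]
0.7 [None, None, 0.18, 0.19, 0.18, 0.0, 0.0, 0.0, 0.0, 0.0, 0.0, 0.13, 0.14, 0.09, 0.0]
[ 0.08  0.63 -0.25]
[ 0.08  0.63 -0.25]
[ 0.08  0.63 -0.25]
```

>>> send_rows(
  deltas="0 0 -0.04 0; 0.01 -0.005 -0.07 0; 0.05 -0.026 -0.07 3; 0.093 -0.049 -0.07 6; 0.137 -0.072 -0.07 8.9",
  claw=0,
  force=20,
)

```text
t: 1.85
eef_pos: [0.2973, -0.5417, 0.2865]
tool_rot: [0.0, 0.998, 0.059, 0.0]
contact_force: [1.5, -0.8, -0.7]
gripper_width: 0.144
grasp_force: 0.0
```

>>> send_rows(
  deltas="0.04 -0.027 0 0; 0.08 -0.054 0 0; 0.12 -0.081 0 0; 0.16 -0.108 0 0; 0.2 -0.135 0 0",
)

```text
t: 2.35
eef_pos: [0.48, -0.383, 0.2864]
tool_rot: [0.0, 0.998, 0.061, 0.0]
contact_force: [1.6, -0.8, 0.4]
gripper_width: -0.001
grasp_force: 0.0
```

>>> send_rows(
  deltas="0 -0.048 0 0; 0 -0.096 0 0; 0 -0.144 0 0; 0 -0.192 0 0; 0 -0.24 0 0",
)

```text
t: 2.85
eef_pos: [0.4492, -0.1443, 0.2863]
tool_rot: [0.0, 0.998, 0.061, 0.0]
contact_force: [1.0, 0.7, 1.5]
gripper_width: 0.0
grasp_force: 0.0
```

>>> send_rows(
  deltas="0 -0.048 0 0; 0 -0.096 0 0; 0 -0.144 0 0; 0 -0.192 0 0; 0 -0.24 0 0",
)

```text
t: 3.35
eef_pos: [0.4201, 0.0938, 0.2865]
tool_rot: [0.0, 0.998, 0.061, 0.001]
contact_force: [1.5, -0.2, -1.0]
gripper_width: 0.003
grasp_force: 0.0
```

>>> send_rows(
  deltas="0.03 -0.034 0 0; 0.059 -0.068 0 0; 0.088 -0.101 0 0; 0.117 -0.135 0 0; 0.117 -0.135 0 0",
)

```text
t: 3.85
eef_pos: [0.5215, 0.2458, 0.2855]
tool_rot: [-0.002, 0.998, 0.063, -0.0]
contact_force: [0.4, 0.2, -0.1]
gripper_width: -0.002
grasp_force: 0.0
```

Run:
```python
from h import *
for n in ('wrist','scene','top'):
    p=bot.read_camera(n); save(p,n+'2.png')
    o=bot.get_obs(); print(n,o['eef_pos'].round(4),o['contact_force'].round(2))
    P=pts(p)
    for c in ((.497,.054),(.508,.147),(.520,.241)):
        b=P[(np.hypot(P[:,0]-c[0],P[:,1]-c[1])<.03)&(P[:,2]>.078)&(P[:,2]<.12)]
        if len(b)>20:
            b=b[b[:,2]>np.median(b[:,2])-.007]; print(len(b),((b.min(0)+b.max(0))/2).round(4),cv2.minEnclosingCircle(b[:,:2].astype('f4')*1000),np.median(b[:,2]).round(4))
    for r in bot.masks_of(p,'jar')[:2]: print('jar',round(r['confidence'],2),pts(p,r['mask']).mean(0).round(3))
```

```text
wrist [0.5207 0.243  0.2854] [ 0.55 -0.49 -0.13]
547 [0.498  0.0555 0.0955] ((497.9868469238281, 55.62776184082031), 16.4512939453125) 0.0976
549 [0.5092 0.1496 0.0953] ((509.2040100097656, 149.3289031982422), 16.46263885498047) 0.0977
542 [0.5223 0.242  0.0889] ((521.96875, 242.26708984375), 16.43146324157715) 0.091
jar 0.67 [0.453 0.21  0.061]
scene [0.5202 0.2399 0.2857] [ 0.33 -0.63  0.38]
115 [0.4982 0.0527 0.0956] ((498.01873779296875, 52.28858947753906), 17.3681640625) 0.0968
113 [0.5081 0.1467 0.0958] ((508.1332092285156, 148.04666137695312), 17.930299758911133) 0.097
115 [0.523  0.2399 0.0889] ((522.7798461914062, 239.9388427734375), 17.051925659179688) 0.0901
jar 0.8 [0.455 0.204 0.051]
jar 0.31 [0.511 0.139 0.017]
top [0.5202 0.2389 0.2862] [-0.35 -0.26  0.51]
148 [0.4958 0.0555 0.0958] ((496.07733154296875, 54.57816696166992), 16.374385833740234) 0.0957
```

View pics/wrist2.png

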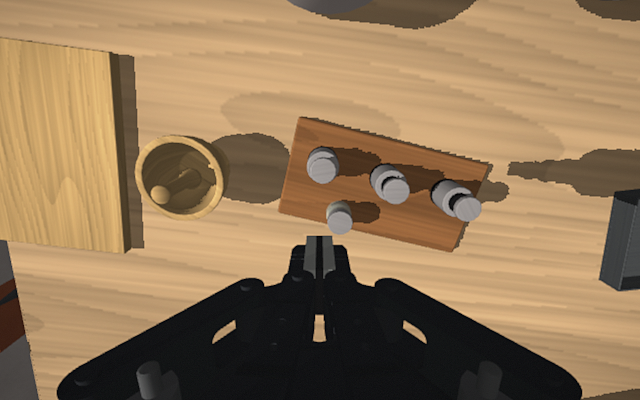

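>>> send_rows(
  deltas="0.001 0 0.045 0; 0.001 0 0.09 0; 0.001 0 0.13 0; 0.001 0 0.155 0; 0.001 0 0.165 0",
)

```text
t: 4.65
eef_pos: [0.52, 0.2382, 0.1189]
tool_rot: [0.001, 0.998, 0.06, -0.002]
contact_force: [0.1, -0.4, -0.2]
gripper_width: 0.002
grasp_force: 0.0
```

>>> send_rows(
  deltas="0 0 0.004 0; 0 0 0.008 0; 0 0 0.01 0; 0 0 0.01 0; 0 0 0.01 0",
)

```text
t: 5.15
eef_pos: [0.5219, 0.2406, 0.1119]
tool_rot: [-0.0, 0.998, 0.061, 0.001]
contact_force: [0.5, -0.1, 0.7]
gripper_width: -0.002
grasp_force: 0.0
```

>>> send_rows(
  deltas="0 0 0.004 0; 0 0 0.008 0; 0 0 0.008 0; 0 0 0.008 0",
)

```text
t: 5.55
eef_pos: [0.5212, 0.2403, 0.1029]
tool_rot: [0.0, 0.998, 0.061, -0.0]
contact_force: [-0.5, -0.3, 0.0]
gripper_width: 0.002
grasp_force: 0.0
```

```bash
cat > f.py <<'E'
from h import *
import sys
a=[]
for i in range(int(sys.argv[1]) if len(sys.argv)>1 else 6):
    bot.read_camera('wrist'); o=bot.get_obs(); a.append(np.r_[o['eef_pos']*1000,o['contact_force']])
a=np.array(a); print(o['t'],a.mean(0).round(2),a.std(0).round(2))
E
python3 f.py
```

```text
5.85 [ 5.2142e+02  2.4043e+02  1.0314e+02 -3.2000e-01 -2.7000e-01  1.4000e-01] [0.04 0.03 0.07 0.41 0.3  0.32]
```

>>> send_rows(
  deltas="0 0 0.003 0; 0 0 0.003 0; 0 0 0.003 0",
)

```text
t: 6.15
eef_pos: [0.5213, 0.2403, 0.0999]
tool_rot: [0.0, 0.998, 0.061, -0.0]
contact_force: [0.0, -0.4, -0.7]
gripper_width: -0.002
grasp_force: 0.0
```

>>> send_rows(
  deltas="0 0 0.001 0; 0 0 0.001 0; 0 0 0.001 0",
)

```text
t: 6.45
eef_pos: [0.5214, 0.2404, 0.0991]
tool_rot: [0.0, 0.998, 0.061, -0.0]
contact_force: [0.3, -0.7, -0.0]
gripper_width: -0.003
grasp_force: 0.0
```

```bash
python3 f.py 4
```

```text
6.65 [ 5.2142e+02  2.4037e+02  9.9130e+01 -3.7000e-01 -5.0000e-02 -1.7000e-01] [0.   0.01 0.01 0.38 0.21 0.06]
```

>>> send_rows(
  deltas="0 0 0.001 0; 0 0 0.001 0; 0 0 0.001 0",
)

```text
t: 6.95
eef_pos: [0.5213, 0.2404, 0.098]
tool_rot: [0.0, 0.998, 0.061, -0.0]
contact_force: [-0.8, -0.1, 0.6]
gripper_width: 0.001
grasp_force: 0.0
```

```bash
python3 f.py 3
```

```text
7.1 [5.2138e+02 2.4038e+02 9.8100e+01 1.7000e-01 7.0000e-02 1.8000e-01] [0.01 0.02 0.01 0.57 0.93 0.26]
```

>>> send_rows(
  deltas="0 0 0.001 0; 0 0 0.001 0; 0 0 0.001 0",
)

```text
t: 7.4
eef_pos: [0.5213, 0.2404, 0.097]
tool_rot: [0.0, 0.998, 0.061, -0.0]
contact_force: [-0.3, 0.9, -0.3]
gripper_width: 0.002
grasp_force: 0.0
```

```bash
python3 f.py 3
```

```text
7.55 [ 5.2140e+02  2.4038e+02  9.7100e+01 -1.7000e-01  1.2000e-01 -5.0000e-02] [0.01 0.02 0.02 0.68 0.13 0.26]
```

>>> send_rows(
  deltas="0 0 0.001 0; 0 0 0.001 0; 0 0 0.001 0",
)

```text
t: 7.85
eef_pos: [0.5213, 0.2403, 0.096]
tool_rot: [0.0, 0.998, 0.061, -0.0]
contact_force: [0.1, 1.4, 0.3]
gripper_width: 0.0
grasp_force: 0.0
```

```bash
python3 f.py 3
```

```text
8.0 [ 5.2139e+02  2.4038e+02  9.6090e+01 -1.2000e-01  1.5000e-01 -2.6000e-01] [0.01 0.   0.   0.27 0.5  0.3 ]
```

>>> send_rows(
  deltas="0 0 0.001 0; 0 0 0.001 0; 0 0 0.001 0",
)

```text
t: 8.3
eef_pos: [0.5213, 0.2403, 0.0951]
tool_rot: [0.0, 0.998, 0.061, -0.0]
contact_force: [0.8, 0.9, -0.0]
gripper_width: 0.001
grasp_force: 0.0
```

```bash
python3 f.py 3
```

```text
8.45 [ 5.2138e+02  2.4038e+02  9.5090e+01 -5.7000e-01 -3.2000e-01 -1.9000e-01] [0.01 0.   0.01 0.3  0.21 0.21]
```

>>> send_rows(
  deltas="0 0 0.001 0; 0 0 0.001 0; 0 0 0.001 0",
)

```text
t: 8.75
eef_pos: [0.5214, 0.2403, 0.0941]
tool_rot: [0.0, 0.998, 0.061, -0.0]
contact_force: [0.1, 0.7, 1.4]
gripper_width: 0.0
grasp_force: 0.0
```

```bash
python3 f.py 3
```

```text
8.9 [ 5.2139e+02  2.4037e+02  9.4100e+01 -1.6000e-01 -1.6000e-01  1.9000e-01] [0.01 0.01 0.02 0.58 0.37 0.15]
```

Run:
```python
from h import *
p=bot.read_camera('scene')
a=cv2.resize(p['img'][120:220,300:500],None,fx=4,fy=4,interpolation=cv2.INTER_CUBIC)
w=bot.read_camera('wrist')
b=cv2.resize(w['img'][140:300,220:420],None,fx=2,fy=2); c=np.zeros((320,800,3),'u1'); c[:,:400]=b
cv2.imwrite('pics/c3.png',np.vstack([a,c])[:600,:,::-1])
P=pts(w); b=P[(np.hypot(P[:,0]-.5215,P[:,1]-.2415)<.03)&(P[:,2]>.078)&(P[:,2]<.13)]
print(np.histogram(b[:,2],bins=np.arange(.076,.13,.003)))
```

```text
(array([  0,   0,  29,  77, 788, 549,   0,   0,   0,   0,   0,   0,  27,
        99, 121, 157, 168]), array([0.076, 0.079, 0.082, 0.085, 0.088, 0.091, 0.094, 0.097, 0.1  ,
       0.103, 0.106, 0.109, 0.112, 0.115, 0.118, 0.121, 0.124, 0.127]))
```

View pics/c3.png

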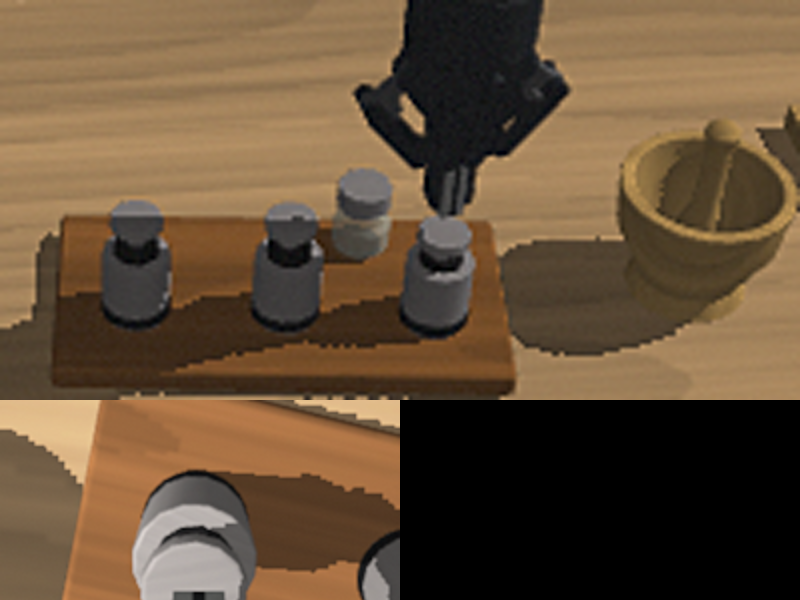

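The crop seems to show the shut tips (about (455,212)) still above the disc (about (443,232)). I'll measure the tip height from depth.

Run:
```python
from h import *
for n in ('wrist','scene'):
    p=bot.read_camera(n); P=pts(p); d=np.hypot(P[:,0]-.5214,P[:,1]-.2404)
    b=P[(d<.03)&(P[:,2]>.075)&(P[:,2]<.16)]; b=b[np.argsort(b[:,2])]
    hi=b[b[:,2]>.0935]; print(n,len(b),len(hi)); print(hi[:8].round(4)); 
    lo=b[b[:,2]<.0935]; lo=lo[lo[:,2]>.085]; print('disc',np.percentile(lo[:,2],[10,50,90]).round(4),lo.min(0).round(4),lo.max(0).round(4))
w=bot.read_camera('wrist')
d=w['depth']; 
for r in range(226,262,3): print(r,d[r,300:342:4].round(3))
```

```text
wrist 5462 4017
[[0.5329 0.2406 0.1131]
 [0.5325 0.2463 0.1137]
 [0.5338 0.236  0.1138]
 [0.5337 0.2371 0.1138]
 [0.5328 0.2443 0.1138]
 [0.5334 0.2396 0.1139]
 [0.5333 0.2402 0.1139]
 [0.5324 0.2484 0.114 ]]
disc [0.0895 0.0908 0.0917] [0.514  0.2259 0.085 ] [0.5388 0.2585 0.0927]
scene 312 201
[[0.5239 0.2548 0.0935]
 [0.5185 0.236  0.0936]
 [0.5202 0.2506 0.0939]
 [0.5351 0.2473 0.0942]
 [0.529  0.246  0.0954]
 [0.5314 0.2257 0.0959]
 [0.5234 0.2335 0.1077]
 [0.5276 0.2372 0.111 ]]
disc [0.0876 0.0906 0.0927] [0.5045 0.2239 0.0854] [0.5397 0.2546 0.0933]
226 [0.174 0.173 0.174 0.174 0.174 0.174 0.175 0.173 0.173 0.175 0.175]
229 [0.175 0.174 0.174 0.174 0.174 0.174 0.174 0.175 0.176 0.174 0.176]
232 [0.176 0.175 0.176 0.175 0.176 0.175 0.175 0.174 0.175 0.176 0.174]
235 [0.175 0.177 0.177 0.175 0.176 0.176 0.176 0.177 0.175 0.176 0.176]
238 [0.175 0.175 0.149 0.148 0.148 0.148 0.148 0.148 0.178 0.177 0.176]
241 [0.178 0.176 0.145 0.145 0.146 0.145 0.143 0.145 0.177 0.177 0.177]
244 [0.178 0.176 0.142 0.142 0.143 0.141 0.141 0.142 0.142 0.176 0.179]
247 [0.148 0.147 0.138 0.138 0.138 0.137 0.139 0.139 0.138 0.147 0.147]
250 [0.145 0.144 0.135 0.135 0.136 0.136 0.136 0.135 0.135 0.144 0.145]
253 [0.141 0.133 0.134 0.132 0.134 0.133 0.13  0.133 0.132 0.141 0.141]
256 [0.139 0.129 0.131 0.13  0.13  0.13  0.131 0.13  0.131 0.139 0.138]
259 [0.136 0.127 0.128 0.126 0.129 0.127 0.127 0.128 0.127 0.136 0.137]
```

>>> send_rows(
  deltas="0 0.0005 0.004 0; 0 0.0005 0.008 0; 0 0.0005 0.011 0; 0 0.0005 0.011 0",
)

```text
t: 9.55
eef_pos: [0.521, 0.2396, 0.0824]
tool_rot: [0.0, 0.998, 0.061, -0.001]
contact_force: [-0.4, 0.0, 0.1]
gripper_width: -0.0
grasp_force: 0.0
```

```bash
cat > g.py <<'E'
from h import *
# tip height: lowest front-face finger point in the wrist picture, vs the disc
w=bot.read_camera('wrist'); o=bot.get_obs(); P=pts(w); e=o['eef_pos']
b=P[(np.hypot(P[:,0]-e[0],P[:,1]-e[1])<.03)&(P[:,2]>.075)&(P[:,2]<.16)]; z=np.sort(b[:,2])
k=np.argmax(np.diff(z)); print(o['t'],'tcp',e.round(4),'F',o['contact_force'].round(2),'gap below',z[k].round(4),'above',z[k+1].round(4),'disc med',np.median(z[:k+1]).round(4))
E
python3 g.py; python3 f.py 3
```

```text
9.6 tcp [0.5212 0.2398 0.0827] F [ 0.9  -0.03 -1.04] gap below 0.0927 above 0.1013 disc med 0.0908
9.75 [ 5.2145e+02  2.3994e+02  8.3070e+01 -3.2000e-01  4.3000e-01  4.7000e-01] [0.06 0.05 0.09 0.46 0.34 0.04]
```

>>> send_rows(
  deltas="0 0 0.002 0; 0 0 0.004 0; 0 0 0.004 0",
)

```text
t: 10.05
eef_pos: [0.5213, 0.2397, 0.0788]
tool_rot: [0.0, 0.998, 0.061, -0.0]
contact_force: [-0.5, 0.4, -0.5]
gripper_width: 0.003
grasp_force: 0.0
```

```bash
python3 g.py; python3 f.py 3
```

```text
10.1 tcp [0.5213 0.2398 0.0789] F [ 0.36  0.1  -0.18] gap below 0.0924 above 0.0976 disc med 0.0907
10.25 [ 5.2145e+02  2.3988e+02  7.9090e+01 -1.6000e-01 -3.0000e-01  1.2000e-01] [0.05 0.04 0.06 0.18 0.41 0.45]
```

>>> send_rows(
  deltas="0 0 0.002 0; 0 0 0.002 0; 0 0 0.002 0",
)

```text
t: 10.55
eef_pos: [0.5214, 0.2398, 0.077]
tool_rot: [0.0, 0.998, 0.061, -0.0]
contact_force: [0.2, -0.2, -0.0]
gripper_width: -0.001
grasp_force: 0.0
```

```bash
python3 g.py; python3 f.py 3
```

```text
10.6 tcp [0.5214 0.2399 0.0771] F [0.35 0.4  0.15] gap below 0.093 above 0.0961 disc med 0.0906
10.75 [ 5.2147e+02  2.3989e+02  7.7120e+01  2.6000e-01 -4.7000e-01 -3.5000e-01] [0.02 0.01 0.02 0.2  0.57 0.33]
```

>>> send_rows(
  deltas="0 0 0.002 0; 0 0 0.002 0; 0 0 0.002 0",
)

```text
t: 11.05
eef_pos: [0.5216, 0.24, 0.0752]
tool_rot: [-0.0, 0.998, 0.061, 0.0]
contact_force: [0.2, -0.0, 1.4]
gripper_width: -0.004
grasp_force: 0.5
```

```bash
python3 f.py 3
```

```text
11.2 [ 5.2164e+02  2.4000e+02  7.5230e+01 -2.4000e-01  2.6000e-01  1.2800e+00] [0.02 0.02 0.01 0.5  0.42 0.41]
```

>>> send_rows(
  deltas="0 0 0.001 0; 0 0 0.001 0; 0 0 0.001 0",
)

```text
t: 11.5
eef_pos: [0.5216, 0.24, 0.0742]
tool_rot: [-0.0, 0.998, 0.061, 0.0]
contact_force: [0.9, 0.2, 1.0]
gripper_width: -0.001
grasp_force: 0.8
```

```bash
python3 f.py 3
```

```text
11.65 [5.2161e+02 2.3998e+02 7.4220e+01 1.0000e+00 2.2000e-01 1.7200e+00] [0.01 0.02 0.01 0.48 0.27 0.14]
```

>>> send_rows(
  deltas="0 0 0.001 0; 0 0 0.001 0; 0 0 0.001 0",
)

```text
t: 11.95
eef_pos: [0.5216, 0.24, 0.0732]
tool_rot: [-0.0, 0.998, 0.061, 0.0]
contact_force: [2.1, 0.4, 1.8]
gripper_width: 0.002
grasp_force: 1.1
```

```bash
python3 f.py 3
```

```text
12.1 [5.2157e+02 2.3995e+02 7.3180e+01 9.8000e-01 4.7000e-01 2.2400e+00] [0.01 0.02 0.01 0.17 0.34 0.56]
```

>>> send_rows(
  deltas="0 0 0.001 0; 0 0 0.001 0; 0 0 0.001 0",
)

```text
t: 12.4
eef_pos: [0.5216, 0.24, 0.0722]
tool_rot: [-0.0, 0.998, 0.061, 0.0]
contact_force: [1.6, 0.9, 2.1]
gripper_width: -0.002
grasp_force: 1.4
```

```bash
python3 f.py 3; python3 g.py
```

```text
12.55 [521.55 239.94  72.17   1.17   1.12   2.8 ] [0.01 0.01 0.01 0.24 0.32 0.82]
12.6 tcp [0.5215 0.2399 0.0722] F [1.35 1.7  2.66] gap below 0.0896 above 0.0914 disc med 0.0872
```

>>> send_rows(
  deltas="0 0 0.0015 0; 0 0 0.0015 0; 0 0 0.0015 0; 0 0 0.0015 0; 0 0 0.0015 0",
)

```text
t: 13.1
eef_pos: [0.5216, 0.2399, 0.0707]
tool_rot: [-0.0, 0.998, 0.061, 0.0]
contact_force: [1.5, 0.1, 4.1]
gripper_width: 0.001
grasp_force: 1.9
```

```bash
python3 f.py 10; python3 g.py
```

```text
13.6 [521.5  239.92  70.64   1.41   0.59   3.85] [0.02 0.03 0.03 0.4  0.4  0.4 ]
13.65 tcp [0.5215 0.2399 0.0706] F [ 1.86 -0.15  4.06] gap below 0.088 above 0.0901 disc med 0.0857
```

>>> send_rows(
  deltas="0 0 -0.015 0; 0 0 -0.035 0; -0.008 0.03 -0.035 0; -0.016 0.06 -0.035 0; -0.024 0.09 -0.035 0",
)

```text
t: 14.15
eef_pos: [0.5073, 0.1463, 0.1059]
tool_rot: [0.0, 0.998, 0.061, -0.001]
contact_force: [0.9, -0.2, 0.6]
gripper_width: -0.003
grasp_force: 0.0
```

>>> send_rows(
  deltas="0 0 0 0; 0 0 0.008 0; 0 0 0.015 0; 0 0 0.018 0; 0 0 0.018 0",
)

```text
t: 14.65
eef_pos: [0.5078, 0.1485, 0.0868]
tool_rot: [-0.0, 0.998, 0.062, -0.001]
contact_force: [-1.2, 0.6, -1.4]
gripper_width: -0.004
grasp_force: 0.0
```

```bash
python3 f.py 3; python3 g.py
```

```text
14.8 [ 5.0831e+02  1.4837e+02  8.7370e+01  4.3000e-01  5.6000e-01 -1.1000e-01] [0.17 0.1  0.18 0.25 0.39 0.73]
14.85 tcp [0.5086 0.1481 0.0877] F [-0.98 -0.41  0.4 ] gap below 0.0794 above 0.0893 disc med 0.0772
```

>>> send_rows(
  deltas="0 0 0.002 0; 0 0 0.004 0; 0 0 0.004 0",
)

```text
t: 15.15
eef_pos: [0.5083, 0.1475, 0.0833]
tool_rot: [0.0, 0.998, 0.061, -0.0]
contact_force: [0.2, 0.8, -0.4]
gripper_width: -0.002
grasp_force: 0.0
```

```bash
python3 f.py 3
```

```text
15.3 [ 5.0848e+02  1.4755e+02  8.3540e+01  1.6000e-01 -3.7000e-01  1.7000e-01] [0.04 0.03 0.05 0.39 0.52 0.38]
```

>>> send_rows(
  deltas="0 0 0.001 0; 0 0 0.001 0; 0 0 0.001 0",
)

```text
t: 15.6
eef_pos: [0.5085, 0.1476, 0.0826]
tool_rot: [0.0, 0.998, 0.061, -0.0]
contact_force: [0.5, -0.0, -0.5]
gripper_width: -0.001
grasp_force: 0.0
```

```bash
python3 f.py 3
```

```text
15.75 [ 5.0855e+02  1.4765e+02  8.2630e+01 -1.2000e-01  2.0000e-02 -2.1000e-01] [0.01 0.01 0.01 0.33 0.77 0.4 ]
```

>>> send_rows(
  deltas="0 0 0.001 0; 0 0 0.001 0; 0 0 0.001 0",
)

```text
t: 16.05
eef_pos: [0.5086, 0.1477, 0.0817]
tool_rot: [-0.0, 0.998, 0.061, 0.0]
contact_force: [-1.0, -0.3, 2.3]
gripper_width: 0.004
grasp_force: 0.9
```

```bash
python3 f.py 3
```

```text
16.2 [5.0867e+02 1.4767e+02 8.1730e+01 1.8000e-01 3.0000e-02 1.3700e+00] [0.01 0.   0.01 0.68 0.23 0.24]
```

>>> send_rows(
  deltas="0 0 0.001 0; 0 0 0.001 0; 0 0 0.001 0",
)

```text
t: 16.5
eef_pos: [0.5087, 0.1477, 0.0807]
tool_rot: [-0.0, 0.998, 0.061, 0.0]
contact_force: [-0.1, -0.5, 4.4]
gripper_width: -0.001
grasp_force: 1.9
```

```bash
python3 f.py 3
```

```text
16.65 [ 5.0866e+02  1.4769e+02  8.0720e+01 -3.6000e-01 -3.6000e-01  3.4100e+00] [0.   0.01 0.02 0.85 0.25 0.59]
```

>>> send_rows(
  deltas="0 0 0.0015 0; 0 0 0.003 0; 0 0 0.0038 0; 0 0 0.0038 0; 0 0 0.0038 0",
)

```text
t: 17.15
eef_pos: [0.5088, 0.1478, 0.0774]
tool_rot: [0.0, 0.998, 0.061, 0.0]
contact_force: [-1.5, -1.6, 10.2]
gripper_width: -0.002
grasp_force: 5.2
```

```bash
python3 f.py 10; python3 g.py
```

```text
17.65 [508.79 147.74  77.43  -2.1   -0.95  10.42] [0.01 0.01 0.01 0.48 0.52 0.61]
17.7 tcp [0.5088 0.1477 0.0774] F [-2.31 -1.03 10.16] gap below 0.0786 above 0.085 disc med 0.0766
```

>>> send_rows(
  deltas="0 0 0.0006 0; 0 0 0.0006 0; 0 0 0.0006 0; 0 0 0.0006 0; 0 0 0.0006 0",
)

```text
t: 18.2
eef_pos: [0.5088, 0.1478, 0.0769]
tool_rot: [0.0, 0.998, 0.061, 0.0]
contact_force: [-3.1, -1.7, 11.0]
gripper_width: -0.002
grasp_force: 5.6
```

```bash
python3 f.py 5
```

```text
18.45 [508.81 147.75  76.93  -2.15  -1.44  11.39] [0.02 0.03 0.02 0.43 0.17 0.33]
```

>>> send_rows(
  deltas="0 0 -0.015 0; 0 0 -0.03 0; -0.008 0.031 -0.03 0; -0.016 0.062 -0.03 0; -0.023 0.092 -0.03 0",
)

```text
t: 18.95
eef_pos: [0.4965, 0.0525, 0.1069]
tool_rot: [0.0, 0.998, 0.061, 0.0]
contact_force: [0.3, -0.4, 0.6]
gripper_width: -0.001
grasp_force: 0.0
```

>>> send_rows(
  deltas="0 0 0 0; 0 0 0.008 0; 0 0 0.015 0; 0 0 0.018 0; 0 0 0.018 0",
)

```text
t: 19.45
eef_pos: [0.4963, 0.0545, 0.0874]
tool_rot: [-0.0, 0.998, 0.062, -0.001]
contact_force: [-0.9, 0.5, -0.0]
gripper_width: 0.001
grasp_force: 0.0
```

```bash
python3 f.py 4
```

```text
19.65 [ 4.9681e+02  5.4210e+01  8.8080e+01 -1.2000e-01 -6.0000e-02 -2.0000e-02] [0.16 0.17 0.2  0.21 0.51 0.6 ]
```

>>> send_rows(
  deltas="0.001 0 0.002 0; 0.001 0 0.004 0; 0.001 0 0.005 0; 0.001 0 0.005 0",
)

```text
t: 20.05
eef_pos: [0.4977, 0.0536, 0.083]
tool_rot: [0.0, 0.998, 0.061, -0.0]
contact_force: [-0.7, 0.3, 0.4]
gripper_width: -0.002
grasp_force: 0.0
```

```bash
python3 f.py 3
```

```text
20.2 [ 4.9779e+02  5.3600e+01  8.3150e+01 -2.0000e-02  8.0000e-02 -4.7000e-01] [0.04 0.01 0.04 0.46 0.47 0.65]
```

>>> send_rows(
  deltas="0 0 0.001 0; 0 0 0.001 0; 0 0 0.001 0",
)

```text
t: 20.5
eef_pos: [0.4978, 0.0537, 0.0822]
tool_rot: [0.0, 0.998, 0.061, -0.0]
contact_force: [-0.1, 0.1, -0.4]
gripper_width: 0.001
grasp_force: 0.0
```

```bash
python3 f.py 3
```

```text
20.65 [ 4.9784e+02  5.3640e+01  8.2230e+01  9.0000e-02 -1.2000e-01  1.3000e-01] [0.01 0.   0.02 0.48 0.67 0.32]
```

>>> send_rows(
  deltas="0 0 0.001 0; 0 0 0.001 0; 0 0 0.001 0",
)

```text
t: 20.95
eef_pos: [0.4979, 0.0537, 0.0813]
tool_rot: [0.0, 0.998, 0.061, 0.0]
contact_force: [-1.1, 0.5, 1.3]
gripper_width: -0.0
grasp_force: 1.0
```

```bash
python3 f.py 3
```

```text
21.1 [ 4.9795e+02  5.3660e+01  8.1310e+01 -4.4000e-01  3.4000e-01  2.1000e+00] [0.   0.   0.01 0.46 0.54 0.35]
```

>>> send_rows(
  deltas="0 0 0.0015 0; 0 0 0.003 0; 0 0 0.004 0; 0 0 0.005 0; 0 0 0.005 0",
)

```text
t: 21.6
eef_pos: [0.4982, 0.0537, 0.0768]
tool_rot: [0.0, 0.998, 0.061, 0.0]
contact_force: [-2.7, -1.0, 11.2]
gripper_width: 0.0
grasp_force: 5.5
```

```bash
python3 f.py 12
```

```text
22.2 [498.17  53.71  76.9   -2.66  -0.75  10.68] [0.01 0.01 0.02 0.37 0.46 0.44]
```

>>> send_rows(
  deltas="0 0 -0.03 0; 0 0 -0.06 0; 0.012 -0.046 -0.06 0; 0.024 -0.092 -0.06 0; 0.035 -0.138 -0.06 0",
)

```text
t: 22.7
eef_pos: [0.5163, 0.1958, 0.1363]
tool_rot: [0.0, 0.998, 0.06, 0.0]
contact_force: [0.9, 0.0, -0.4]
gripper_width: -0.001
grasp_force: 0.0
```

>>> send_rows(
  deltas="0.011 -0.045 0 0; 0.011 -0.045 0 0; 0.011 -0.045 0 0; 0.011 -0.045 0 0; 0.011 -0.045 0 0",
  claw=1,
)

```text
t: 23.2
eef_pos: [0.5215, 0.2388, 0.1359]
tool_rot: [0.001, 0.998, 0.059, -0.0]
contact_force: [0.2, -0.2, -0.6]
gripper_width: 0.847
grasp_force: 0.0
```

Run:
```python
from h import *
p=bot.read_camera('scene'); w=bot.read_camera('wrist'); o=bot.get_obs(); print(o['t'],o['eef_pos'].round(4),o['gripper_width'])
for n,q in (('scene',p),('wrist',w)):
    P=pts(q); e=o['eef_pos']; b=P[(np.hypot(P[:,0]-e[0],P[:,1]-e[1])<.08)&(P[:,2]>.13)&(P[:,2]<.25)]
    b=b[np.argsort(b[:,2])]; R=b[:,:2]-e[:2]; 
    y=R@[.122,-.9925]; x=R@[.9925,.122]
    for s in (y<-.02,y>.02): print(n,np.c_[x,y,b[:,2]][s][:4].round(4).tolist())
    m=P[(np.hypot(P[:,0]-.522,P[:,1]-.241)<.03)&(P[:,2]>.083)&(P[:,2]<.1)]
    print('mill',cv2.minEnclosingCircle(m[:,:2].astype('f4')*1000),np.median(m[:,2]).round(4),((m.min(0)+m.max(0))/2).round(4))
a=cv2.resize(p['img'][90:220,300:500],None,fx=3,fy=3,interpolation=cv2.INTER_CUBIC)
cv2.imwrite('pics/c4.png',a[:,:,::-1])
```

```text
23.3 [0.5216 0.2393 0.1361] 0.9932911034281602
scene [[0.002, -0.0357, 0.1572], [0.006, -0.0364, 0.1601], [-0.0021, -0.0343, 0.1603], [-0.0045, -0.0351, 0.1612]]
scene [[0.0051, 0.0453, 0.1614], [0.0026, 0.0445, 0.1623], [0.0086, 0.0392, 0.1631], [0.0019, 0.0421, 0.1643]]
mill ((522.094482421875, 240.32220458984375), 16.87042808532715) 0.0902 [0.5225 0.2399 0.0887]
wrist [[0.008, -0.0398, 0.1616], [-0.0026, -0.0396, 0.1618], [0.0044, -0.0394, 0.1621], [0.0073, -0.0397, 0.1622]]
wrist [[0.0017, 0.0399, 0.1619], [-0.0038, 0.0397, 0.1622], [0.0025, 0.0398, 0.1622], [0.0036, 0.0397, 0.1623]]
mill ((522.6492309570312, 242.4241180419922), 16.46192169189453) 0.0909 [0.5227 0.2423 0.0883]
```

View pics/c4.png

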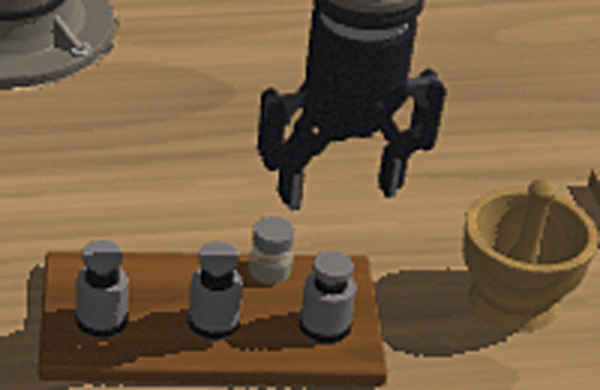

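>>> send_rows(
  deltas="0.0005 -0.001 0.03 0; 0.0005 -0.001 0.055 0; 0.0005 -0.001 0.065 0; 0.0005 -0.001 0.065 0; 0.0005 -0.001 0.065 0",
)

```text
t: 23.8
eef_pos: [0.5222, 0.242, 0.072]
tool_rot: [-0.0, 0.998, 0.06, 0.0]
contact_force: [-0.4, 0.4, 0.4]
gripper_width: 1.0
grasp_force: 0.0
```

```bash
python3 f.py 3
```

```text
23.95 [ 5.2256e+02  2.4235e+02  7.2460e+01  1.0000e-02 -3.2000e-01 -5.2000e-01] [0.03 0.06 0.06 0.49 0.37 0.26]
```

>>> send_rows(
  deltas="0 0.001 0.012 0; 0 0.001 0.024 0; 0 0.001 0.036 0; 0 0.001 0.044 0; 0 0.001 0.044 0",
)

```text
t: 24.45
eef_pos: [0.5207, 0.2404, 0.0254]
tool_rot: [0.001, 0.998, 0.061, -0.001]
contact_force: [0.4, 0.5, -1.0]
gripper_width: 1.0
grasp_force: 0.0
```

>>> send_rows(
  deltas="0 0 0.005 0; 0 0 0.009 0; 0 0 0.012 0; 0 0 0.012 0",
)

```text
t: 24.85
eef_pos: [0.5217, 0.2408, 0.0149]
tool_rot: [0.0, 0.998, 0.061, -0.0]
contact_force: [-0.1, 0.2, 0.6]
gripper_width: 1.003
grasp_force: 0.0
```

```bash
python3 f.py 3
python3 - <<'E'
from h import *
p=bot.read_camera('scene'); w=bot.read_camera('wrist')
a=cv2.resize(p['img'][110:210,320:480],None,fx=4,fy=4,interpolation=cv2.INTER_CUBIC)
b=cv2.resize(w['img'][:,:],(320,200)); c=np.zeros((200,640,3),'u1'); c[:,:320]=b
cv2.imwrite('pics/c5.png',np.vstack([a,c])[:,:,::-1])
E
```

```text
25.0 [5.2188e+02 2.4097e+02 1.5280e+01 1.5000e-01 2.0000e-02 7.6000e-01] [0.08 0.05 0.11 0.13 0.39 0.54]
```

View pics/c5.png

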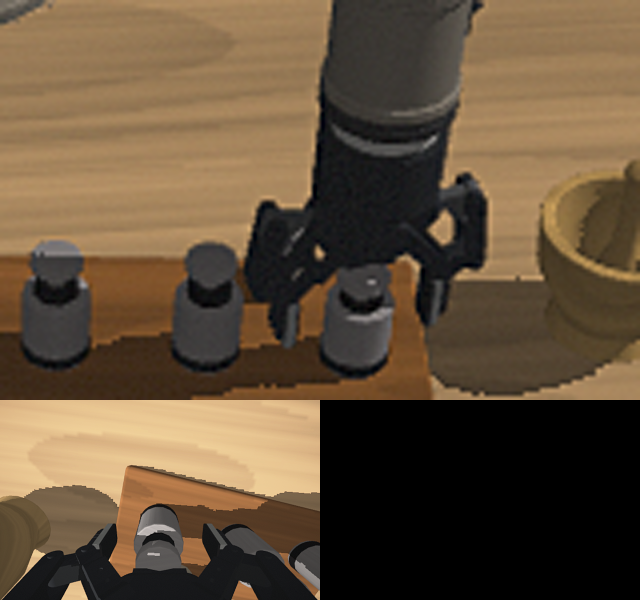

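The fingers straddle the leftmost mill (fingers at (287,330) and (430,310), mill at (357,330)). Closing now.

>>> send_rows(
  deltas="0 0 0 0; 0 0 0 0; 0 0 0 0; 0 0 0 0; 0 0 0 0",
  claw=0,
  force=35,
)

```text
t: 25.6
eef_pos: [0.522, 0.2413, 0.0155]
tool_rot: [-0.0, 0.998, 0.061, 0.0]
contact_force: [-0.5, -0.2, 3.9]
gripper_width: 0.496
grasp_force: 35.4
```

>>> send_rows(
  deltas="0 0 0 0; 0 0 -0.001 0; 0 0 -0.003 0; 0 0 -0.006 0; 0 0 -0.006 0",
)

```text
t: 26.1
eef_pos: [0.5219, 0.2408, 0.0214]
tool_rot: [0.0, 0.998, 0.061, 0.0]
contact_force: [-1.0, -0.2, -2.8]
gripper_width: 0.492
grasp_force: 35.8
```

```bash
python3 f.py 4; python3 g.py
```

```text
26.3 [ 5.2180e+02  2.4082e+02  2.1160e+01 -3.3000e-01  2.9000e-01 -2.3300e+00] [0.05 0.01 0.06 0.31 0.2  0.41]
26.35 tcp [0.5217 0.2408 0.0211] F [ 0.19  0.78 -2.79] gap below 0.0982 above 0.1011 disc med 0.0955
```

>>> send_rows(
  deltas="0 0 -0.015 0; 0 0 -0.04 0; 0 0 -0.07 0; 0 0 -0.095 0; 0 0.01 -0.1 0",
)

```text
t: 26.85
eef_pos: [0.5246, 0.2338, 0.1254]
tool_rot: [-0.002, 0.998, 0.062, 0.003]
contact_force: [0.5, 1.0, -3.0]
gripper_width: 0.494
grasp_force: 36.1
```

>>> send_rows(
  deltas="-0.006 0.025 0 0; -0.014 0.06 0 0; -0.023 0.1 0 0; -0.031 0.14 0 0; -0.04 0.18 0 0",
)

```text
t: 27.35
eef_pos: [0.5042, 0.0449, 0.1207]
tool_rot: [0.0, 0.998, 0.061, -0.0]
contact_force: [1.3, -0.1, -2.6]
gripper_width: 0.497
grasp_force: 36.2
```

>>> send_rows(
  deltas="-0.009 0.04 0 0; -0.018 0.08 0 0; -0.027 0.12 0 0; -0.035 0.16 0 0; -0.044 0.2 0 0",
)

```text
t: 27.85
eef_pos: [0.4843, -0.1587, 0.1208]
tool_rot: [0.0, 0.998, 0.06, -0.0]
contact_force: [1.0, -0.1, -2.8]
gripper_width: 0.496
grasp_force: 36.2
```

>>> send_rows(
  deltas="-0.009 0.04 0 0; -0.018 0.08 0 0; -0.026 0.115 0 0; -0.034 0.145 0 0; -0.036 0.156 0 0",
)

```text
t: 28.35
eef_pos: [0.4661, -0.3202, 0.1204]
tool_rot: [0.001, 0.998, 0.058, -0.001]
contact_force: [0.3, -0.3, -2.6]
gripper_width: 0.493
grasp_force: 36.2
```

```bash
python3 f.py 4
python3 - <<'E'
from h import *
for n in ('wrist','scene'):
    p=bot.read_camera(n)
    for r in bot.landmark_of(p,'tin')[:1]: print(n,np.round(r['xyz'],4),round(r['confidence'],2))
    P=pts(p); b=P[(P[:,2]>.031)&(P[:,2]<.039)&(abs(P[:,0]-.47)<.12)&(abs(P[:,1]+.316)<.12)]
    print(len(b),cv2.minAreaRect(b[:,:2].astype('f4')*1000))
save(p,'s6.png')
E
```

```text
28.55 [ 4.6769e+02 -3.1687e+02  1.2065e+02  4.0000e-01 -3.0000e-01 -2.4000e+00] [0.83 2.36 0.14 0.47 0.66 0.25]
wrist [ 4.648e-01 -3.188e-01  3.000e-04] 0.66
2371 ((471.30535888671875, -316.5733642578125), (160.1492919921875, 160.39585876464844), 14.057085037231445)
scene [ 0.4688 -0.3171  0.003 ] 0.62
336 ((470.3702392578125, -318.3287658691406), (167.2085418701172, 159.74542236328125), 14.20521354675293)
```

>>> send_rows(
  deltas="0.002 0.001 0.03 0; 0.002 0.001 0.06 0; 0.002 0.001 0.085 0; 0.002 0.001 0.1 0; 0.002 0.001 0.108 0",
)

```text
t: 29.25
eef_pos: [0.4707, -0.3154, 0.0121]
tool_rot: [-0.001, 0.998, 0.061, -0.001]
contact_force: [0.2, 0.4, -3.2]
gripper_width: 0.495
grasp_force: 36.3
```

>>> send_rows(
  deltas="0 0 0.001 0; 0 0 0.003 0; 0 0 0.005 0; 0 0 0.006 0; 0 0 0.006 0",
)

```text
t: 29.75
eef_pos: [0.4712, -0.3165, 0.0076]
tool_rot: [0.0, 0.998, 0.061, 0.0]
contact_force: [-0.3, 0.5, -2.1]
gripper_width: 0.495
grasp_force: 36.3
```

```bash
python3 f.py 4
```

```text
29.95 [ 4.7109e+02 -3.1647e+02  7.4900e+00 -1.0000e-01  2.4000e-01 -3.0900e+00] [0.04 0.03 0.07 0.49 0.4  0.43]
```

>>> send_rows(
  deltas="0 0 0.001 0; 0 0 0.002 0; 0 0 0.003 0; 0 0 0.004 0; 0 0 0.004 0",
)

```text
t: 30.45
eef_pos: [0.4708, -0.3163, 0.003]
tool_rot: [-0.0, 0.998, 0.061, -0.0]
contact_force: [-0.5, 0.4, -3.5]
gripper_width: 0.497
grasp_force: 36.3
```

```bash
python3 f.py 4
```

```text
30.65 [ 4.7093e+02 -3.1632e+02  3.1500e+00  4.2000e-01  2.5000e-01 -2.6700e+00] [0.03 0.03 0.06 0.82 0.25 0.48]
```

>>> send_rows(
  deltas="0 0 0.0005 0; 0 0 0.001 0; 0 0 0.0015 0; 0 0 0.0015 0",
)

```text
t: 31.05
eef_pos: [0.4709, -0.3163, 0.0016]
tool_rot: [-0.0, 0.998, 0.061, -0.0]
contact_force: [-0.2, 0.2, -3.1]
gripper_width: 0.492
grasp_force: 36.3
```

```bash
python3 f.py 4
```

```text
31.25 [ 4.7095e+02 -3.1634e+02  1.6900e+00  2.6000e-01 -5.8000e-01 -2.6900e+00] [0.03 0.02 0.03 0.28 0.35 0.12]
```

>>> send_rows(
  deltas="0 0 0.0005 0; 0 0 0.001 0; 0 0 0.001 0",
)

```text
t: 31.55
eef_pos: [0.4709, -0.3163, 0.0006]
tool_rot: [-0.0, 0.998, 0.061, -0.0]
contact_force: [0.4, -0.4, -3.5]
gripper_width: 0.49
grasp_force: 36.3
```

```bash
python3 f.py 4
```

```text
31.75 [ 4.7095e+02 -3.1632e+02  6.9000e-01 -1.3000e-01 -7.0000e-02 -2.6300e+00] [0.02 0.02 0.02 0.66 0.37 0.65]
```

>>> send_rows(
  deltas="0 0 0.0004 0; 0 0 0.0008 0; 0 0 0.0008 0",
)

```text
t: 32.05
eef_pos: [0.4711, -0.3164, 0.0005]
tool_rot: [0.0, 0.998, 0.061, 0.0]
contact_force: [-1.5, 1.4, 4.3]
gripper_width: 0.495
grasp_force: 36.9
```

```bash
python3 f.py 4
```

```text
32.25 [ 471.03 -316.39    0.5    -2.72    1.54    5.55] [0.01 0.01 0.   0.51 0.16 0.58]
```

>>> send_rows(
  deltas="0 0 0.0004 0; 0 0 0.0008 0; 0 0 0.0008 0",
)

```text
t: 32.55
eef_pos: [0.471, -0.3164, 0.0004]
tool_rot: [0.0, 0.998, 0.061, -0.0]
contact_force: [-5.9, 2.4, 14.7]
gripper_width: 0.497
grasp_force: 37.8
```

```bash
python3 f.py 4
```

```text
32.75 [ 4.7104e+02 -3.1638e+02  4.5000e-01 -4.8500e+00  2.4700e+00  1.2880e+01] [0.02 0.02 0.01 0.28 0.35 0.46]
```

>>> send_rows(
  deltas="0 0 -0.0005 0; 0 0 -0.0011 0; 0 0 -0.0011 0",
)

```text
t: 33.05
eef_pos: [0.471, -0.3164, 0.0005]
tool_rot: [0.0, 0.998, 0.061, 0.0]
contact_force: [-1.8, 0.3, 3.9]
gripper_width: 0.495
grasp_force: 36.6
```

>>> send_rows(
  deltas="0 0 0 0; 0 0 0 0; 0 0 0 0; 0 0 0 0; 0 0 0 0",
  claw=0.9,
)

```text
t: 33.55
eef_pos: [0.471, -0.3164, 0.0001]
tool_rot: [-0.0, 0.998, 0.061, 0.0]
contact_force: [-0.1, -1.0, 0.5]
gripper_width: 0.902
grasp_force: 0.0
```

>>> send_rows(
  deltas="0 0 -0.01 0; 0 0 -0.025 0; 0 0 -0.05 0; 0 0 -0.085 0; 0 0 -0.12 0",
)

```text
t: 34.05
eef_pos: [0.4709, -0.3162, 0.1226]
tool_rot: [0.0, 0.998, 0.061, 0.0]
contact_force: [0.5, -0.8, -0.4]
gripper_width: 0.904
grasp_force: 0.0
```

>>> send_rows(
  deltas="0 0 -0.03 0; 0 0 -0.05 0; 0 0 -0.05 0; 0 0 -0.05 0",
)

```text
t: 34.45
eef_pos: [0.471, -0.3165, 0.1712]
tool_rot: [0.001, 0.998, 0.061, 0.001]
contact_force: [-0.4, 0.5, -0.5]
gripper_width: 0.899
grasp_force: 0.0
```

Run:
```python
from h import *
p=bot.read_camera('scene'); save(p,'s7.png'); P=pts(p)
o=bot.get_obs(); print(o['t'],o['eef_pos'].round(4),o['contact_force'].round(2))
for c in ((.497,.054),(.508,.147),(.471,-.3164)):
    b=P[(np.hypot(P[:,0]-c[0],P[:,1]-c[1])<.035)&(P[:,2]>.055)&(P[:,2]<.12)]; b=b[b[:,2]>np.percentile(b[:,2],90)-.009]
    print(len(b),cv2.minEnclosingCircle(b[:,:2].astype('f4')*1000),np.percentile(b[:,2],[50,90]).round(4))
```

```text
34.5 [ 0.4705 -0.3162  0.1702] [-0.6   0.19  0.13]
119 ((497.395263671875, 55.018638610839844), 18.59368324279785) [0.0967 0.0994]
116 ((509.30633544921875, 146.69134521484375), 18.067161560058594) [0.097 0.099]
112 ((472.3155822753906, -317.1441955566406), 15.937956809997559) [0.0755 0.0776]
```

View pics/s7.png

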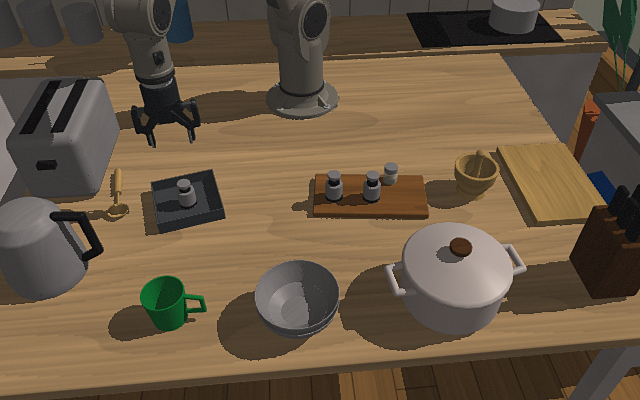

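The picture shows the tired mill upright in the tin at (186,193). The other two are in place at (334,186) and (372,186), the jar at (391,173), and the gripper is clear of everything.

```bash
python3 -c "
from station import bot
print(bot.hand_in())"
```

```text
the job is handed in; nothing more can be done
None
```

I pressed all three mills from left to right by about 5 mm; the leftmost was the tired one (3.9 N against 11.4 and 10.7 N), and it now stands upright in the tin, with the job handed in at about 35 s.

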